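# Push the jammed cork out of the wine funnel

### The arm

A 6-joint arm with a two-finger parallel gripper is mounted at the origin on the work surface. World frame = base frame: x ahead of the robot, y to its left, z up, the work surface at z = 0. Lengths are in mm, angles in rad, forces in N, time in s.
With the tool pointing down it reaches from about 400 to 925 mm from the base axis. Payload 12.5 kg.
Tool frame: the origin (TCP) lies on the front face of the gripper's body, between the roots of the fingers; the fingertips stand 78 mm ahead of it and the grasp point (between the pads) lies 59 mm ahead of it; y points along the fingers, x is the direction in which the jaws open and shut, and the axes are right-handed (so a half turn about y gives the same grasp; the last joint's range is limited). The gripper opens to 95 mm and grips with 3 to 60 N. Pads are 20 mm wide; open, the fingers measure 119 mm over their backs; the gripper's body (75 mm by 180 mm) begins 59 mm behind the grasp point.
Start: joints at [1.066, 0.491, 1.559, -0, 1.092, -0.106], TCP at [242.677, 575.974, 292.261] pointing down, gripper open.
Joint ranges: [-3.1, 3.1], [-0.84, 2.19], [0.05, 2.79], [-1.13, 4.28], [0.06, 2.93], [-2.69, 2.69]. Speed limits (rad/s): [2.22, 2.22, 2.79, 3.14, 3.14, 3.14].

### API

Orientations are given as a unit quaternion [x, y, z, w].
In Python, from cell import r gives the robot as it stands.
- The arm moves only by the tool move_arm, never from a script. Its argument "increments" is a list of rows, each a list of 7 numbers: the shift along the tool's x, y, z in m, then the turn, a rotation vector about the tool's x, y, z in degrees, then the finger opening in m, from 0 to 0.0951. A call has 1 to 20 rows; each row is the pose to reach, as a shift and turn from the pose measured when the call began, along the tool's axes at that moment; what a row does not reach only later rows make up. A row lasts 1/10 s, in which the tool goes at most 50 mm and 8.59 degrees, less where a joint would pass 70% of its speed; a pose out of reach is approached as far as the arm can. A call with a gripper value outside its range is refused whole. The fingers move at their own pace and stop on an object; "force" is the grip in N (left out, the last holds). Time passes only in rows, so rows that repeat a pose let the fingers close. It gives the time, the measured TCP pose, the force and the opening at its end, in the units of the state.
- r.state(): the state, without advancing time (a new reading comes with each control period).
- r.get_image(name): name is "scene" or "top"; returns a dict with "img" (480x640x3 uint8, red, green, blue), "fx", "fy", "cx", "cy" (pixels), "view" (4x4, takes a point from world to camera coordinates). Camera axes: x right, y up, looking along -z (the intrinsics and any distortion apply to the point x, -y, -z); pixel columns grow to the right and rows downward; lengths in mm; the calibration is good to about 2 mm. A picture is of the moment at which its call begins. There is no depth.
- r.sign_off(): hands the job in, once; it reports no verdict.
The state is a dict: "time": time; "qpos": joint angles; "dq": joint speeds; "effort": joint torques, N m; "tool_pos": TCP position; "tcp_rot": TCP orientation; "ft_force": force on the tool from outside, world axes, zero at the start; "wrist_torque": the same for the moment, N m; "grip_width": opening from 0.0 (shut) to 1.0 (fully open).
Only numpy, scipy, OpenCV 4.12 (cv2) and the standard library are available. Lean on these libraries where they do the work, as an engineer would, in place of code of your own. Each camera call takes 0.05 s, during which the arm holds its last target.

### The job

A cork is jammed in the neck of one of the two steel wine funnels. Take the round wooden pusher out of the rack, push the cork down with it until it drops out of the neck into the tray below, and leave the pusher standing in that funnel with its handle resting down on the cone.

Things in the scene. Friction and masses are not known exactly. Their poses are not given: they have to be found in the camera images.
- pusher: Wooden pusher, hanging upright in a pine rack (top at 88 mm, 3 holes 80 mm apart) beside a copper ball stopper and a black T-shaped jar key (at most 125 mm high). Shaft 20 mm across, 60 mm long; above it a cylindrical handle 32 mm across, 58 mm tall. 70 g. Origin: centre of the shaft's lower end, at first 28 mm above the shelf; z up to the handle. Lift it 65 mm to clear the rack.
- stand: Fixed pine stand, 100 x 100 mm, with the blocked steel funnel. Origin: centre of its underside, on the funnel's axis; z up. Heights: tray floor 6, tray wall 18, open neck (27 bore) 75 to 125, cone up to the rim (54 inside, 60 outside) at 137 mm. The pusher's handle comes to rest on the cone with its lower face at 128, shaft end at 68 mm. Grip its upper half to keep the fingers above the rim.
- cork: Cork 24 mm across, 38 mm long, 12 g, jammed upright in the neck of the funnel on stand, its lower end level with the neck's or sticking out up to 10 mm. Origin: centre of its lower end, at first 66 to 78 mm above the shelf; z up along it. Held by the friction of sprung leaves: a steady push of about 5 to 15 N moves it, and it drops free after 20 to 30 mm.
- spare_stand: A second fixed stand, the same as stand in shape and size, with an empty funnel; not needed. Origin: centre of its underside. The two stands may stand either way round, side by side.
Things that resemble listed ones, but are neither listed nor needed, are in the scene too. There is more than one size of the pusher; the one meant has the size given above. Leave any red look-alike of the stand alone.

How it is judged (in metres and radians):
On the way, in this order (a step that is already met when the one before it is completed fails the run):
1. the pusher's shaft is inside the neck of the blocked funnel and presses on the cork (contact force between pusher and cork above 1 N and z of pusher in the frame of stand below 0.125 m and horizontal distance between pusher and stand below 0.012 m and z of cork in the frame of stand above 0.04 m), for 0.02 s.
2. the cork has dropped out of the neck into the tray below (z of cork in the frame of stand below 0.035 m and horizontal distance between cork and stand below 0.06 m), for 0.1 s.
At the end, for the whole second after the job is handed in: The cork is at rest in the tray under its funnel (lower end below 35 mm, within 60 mm of the axis); the pusher stands at rest in that funnel, shaft through the neck: lower end 55 to 80 mm above the shelf, within 12 mm of the axis, upright within 17 degrees (all of step 2 and linear speed of each of cork, pusher below 0.03 m/s and z of pusher in the frame of stand between 0.055 and 0.08 m and horizontal distance between pusher and stand below 0.012 m and angle between pusher's own z axis and vertical below 0.3 rad); the robot touches nothing.
It also fails if it takes over 46 s, if anything falls off the work surface, if the arm or the gripper's body presses on something with over 40 N, if the wrist force passes 120 N, or if a joint passes its speed limit or range.

## Working session

There is one attempt and no reset: what is moved stays moved. The work goes in short steps, Python scripts to look and compute and a tool call to move; the robot and the scene stay as the last step left them, time stands still between calls to the robot, and variables do not carry over. Pictures are saved under pics/ and viewed, and the job is handed in when it is done.

Besides the shell and the picture viewer there is one more tool, called after "Emit:" as a command line: name --pt "numbers of a row" for each row, then --argument value for the rest. move_arm: Moves the arm, as the interface text tells. Its arguments: {"type":"object","properties":{"increments":{"type":"array"},"force":{"type":"number"}},"required":["increments"]}

```bash
mkdir -p pics; ls; cat > h.py <<'E'
import numpy as np, cv2
from cell import r
def ray(c,u,v):
    V=np.array(c["view"]); R=V[:3,:3]; t=V[:3,3]
    p=np.array([[[u,v]]],float)
    d=np.array([(u-c["cx"])/c["fx"], -(v-c["cy"])/c["fy"], -1.0])
    o=-R.T@t; w=R.T@d
    return o,w/np.linalg.norm(w)
def onz(c,u,v,z):
    o,w=ray(c,u,v); return o+w*(z-o[2])/w[2]
def proj(c,P):
    V=np.array(c["view"]); q=V[:3,:3]@np.array(P,float)+V[:3,3]
    return np.array([c["cx"]+c["fx"]*q[0]/-q[2], c["cy"]+c["fy"]*(-q[1])/-q[2]])
E
python3 - <<'E'
from h import *
import pickle
for n in("scene","top"):
    c=r.get_image(n); pickle.dump(c,open(n+"0.pkl","wb"))
    cv2.imwrite(f"pics/{n}0.png",c["img"][:,:,::-1])
    print(n,[k for k in c],c["fx"],c["fy"],c["cx"],c["cy"],{k:v for k,v in c.items() if k not in("img",)}); 
print(r.state())
E
```

```text
pics
scene ['img', 'fx', 'fy', 'cx', 'cy', 'view'] 443.1950258224225 443.1950258224225 317.71190043233435 239.57836162123715 {'fx': 443.1950258224225, 'fy': 443.1950258224225, 'cx': 317.71190043233435, 'cy': 239.57836162123715, 'view': array([[-6.43783765e-01,  7.65161904e-01,  8.35014202e-03,
         3.41467441e+02],
       [-5.16470961e-01, -4.42542920e-01,  7.33084927e-01,
         1.79027587e+02],
       [ 5.64623955e-01,  4.67635569e-01,  6.80085851e-01,
        -1.04851885e+03],
       [ 0.00000000e+00,  0.00000000e+00,  0.00000000e+00,
         1.00000000e+00]])}
top ['img', 'fx', 'fy', 'cx', 'cy', 'view'] 578.6539098084585 578.6539098084585 320.78472631603324 244.12189426288387 {'fx': 578.6539098084585, 'fy': 578.6539098084585, 'cx': 320.78472631603324, 'cy': 244.12189426288387, 'view': array([[-5.88269237e-03, -9.99981475e-01,  1.56308363e-03,
        -4.57271989e+01],
       [ 9.85417393e-01, -5.53118465e-03,  1.70064600e-01,
        -4.98134223e+02],
       [-1.70052804e-01,  2.54072752e-03,  9.85431676e-01,
        -1.00589531e+03],
       [ 0.00000000e+00,  0.00000000e+00,  0.00000000e+00,
         1.00000000e+00]])}
{'time': 0.1, 'qpos': array([ 1.06639449e+00,  4.91532625e-01,  1.55935370e+00, -1.62372096e-05,
        1.09169878e+00, -1.05589193e-01]), 'dq': array([ 4.69144788e-05,  1.72005377e-04, -2.60428945e-03, -6.73508767e-04,
        1.09648566e-03,  1.21627723e-03]), 'effort': array([ 2.00288196e-03, -6.13618755e+01, -2.58605754e+01,  6.94419653e-02,
        4.69398103e-02, -2.42969531e-05]), 'tool_pos': array([242.61974834, 575.85615654, 291.71141476]), 'tcp_rot': array([ 0.58930104,  0.39074179, -0.39135942, -0.58896769]), 'ft_force': array([ 0.37112393, -0.41602406,  0.62240347]), 'wrist_torque': array([-0.0318198 ,  0.00097127,  0.024157  ]), 'grip_width': 1.0021971786612505}
```

View pics/scene0.png

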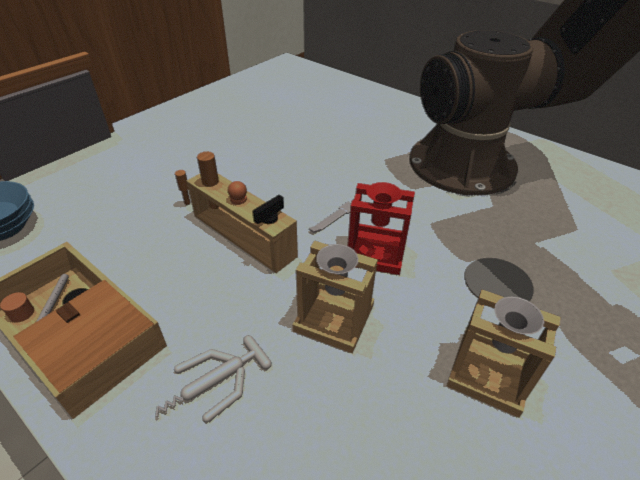

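View pics/top0.png

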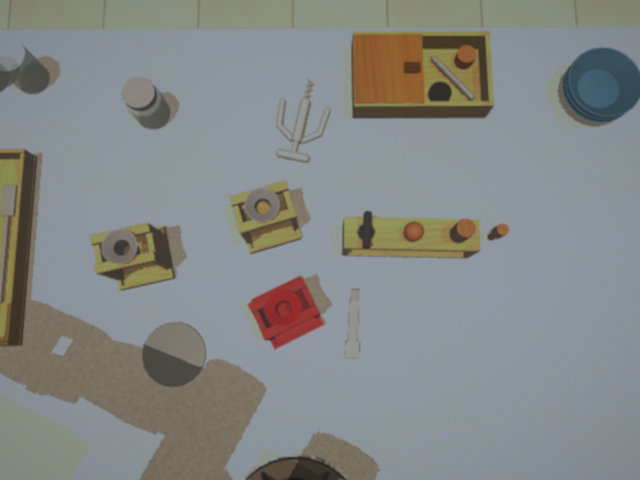

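```bash
python3 - <<'E'
from h import *
import pickle
s=pickle.load(open("scene0.pkl","rb"))["img"][:,:,::-1];t=pickle.load(open("top0.pkl","rb"))["img"][:,:,::-1]
def cr(i,x,y,w,h): return cv2.resize(i[y:y+h,x:x+w],(400,300),interpolation=cv2.INTER_CUBIC)
a=np.vstack([np.hstack([cr(s,280,230,120,90),cr(s,460,280,120,90)]),np.hstack([cr(s,165,140,140,105),cr(t,340,180,180,135)])])
cv2.imwrite("pics/c1.png",a)
a=np.vstack([np.hstack([cr(t,215,170,100,75),cr(t,80,210,100,75)]),np.hstack([cr(s,280,280,100,75),cr(s,440,325,100,75)])])
cv2.imwrite("pics/c2.png",a)
E
```

```text
(no output)
```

View pics/c1.png

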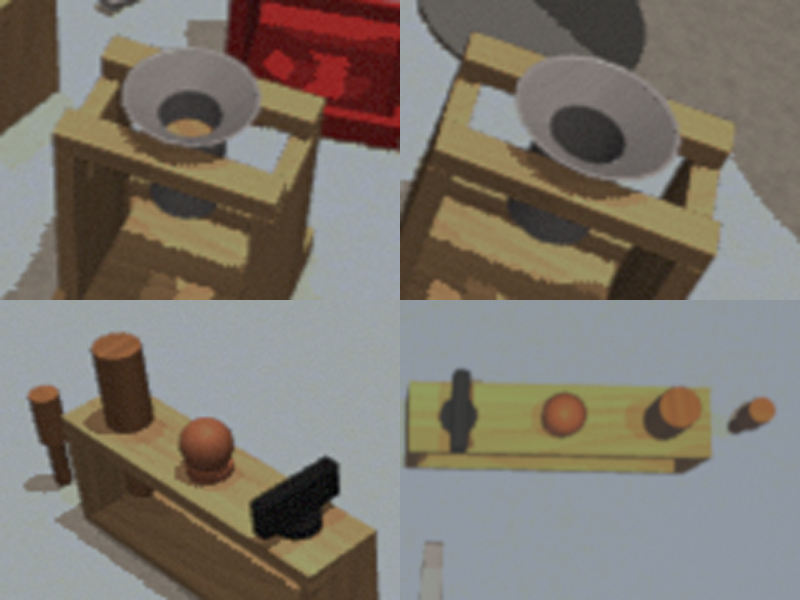

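View pics/c2.png

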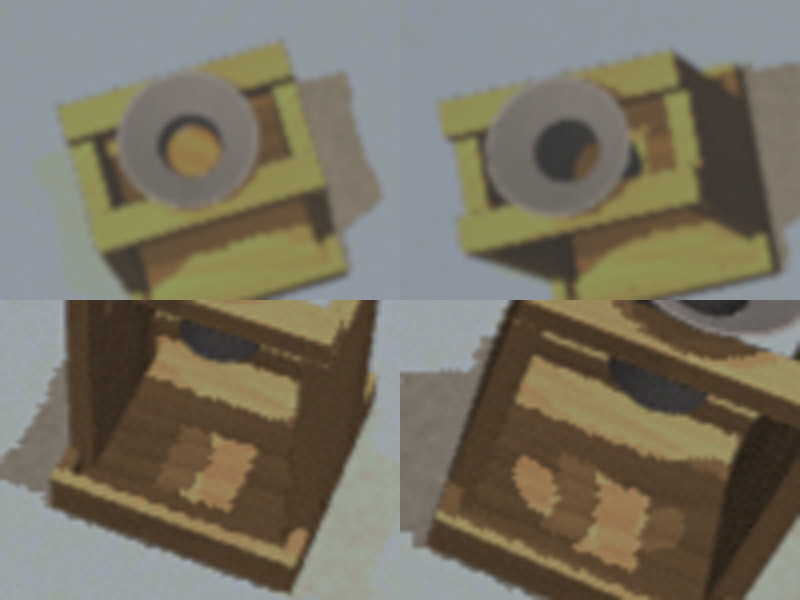

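In c1: blocked funnel = stand at scene (337,263) / top (263,205), cork face seen in its neck and only one light patch on its tray. The other funnel at scene (518,317) / top (122,246) is empty. Red stand at top (285,307) is the look-alike. Pusher candidates: the one in the rack at scene (207,170) / top (465,230), a thinner one beside the rack at top (500,231), and a disc in the box at top (465,55). The rack one fits the description.

```bash
cat > m.py <<'E'
from h import *
import pickle
S=pickle.load(open("scene0.pkl","rb"));T=pickle.load(open("top0.pkl","rb"))
def two(u1,u2):
    o1,d1=ray(S,*u1);o2,d2=ray(T,*u2)
    A=np.stack([d1,-d2],1);s=np.linalg.lstsq(A,o2-o1,rcond=None)[0]
    a=o1+s[0]*d1;b=o2+s[1]*d2
    return (a+b)/2,np.linalg.norm(a-b)
def comp(m,box,):
    x,y,w,h=box; mm=np.zeros_like(m);mm[y:y+h,x:x+w]=m[y:y+h,x:x+w]
    n,l,st,ce=cv2.connectedComponentsWithStats(mm)
    k=1+np.argmax(st[1:,4]); M=(l==k).astype(np.uint8)
    cs,_=cv2.findContours(M,cv2.RETR_EXTERNAL,cv2.CHAIN_APPROX_NONE)
    c=cv2.convexHull(max(cs,key=cv2.contourArea))
    return cv2.fitEllipse(c),st[k],M
E
python3 - <<'E'
from m import *
out=[]
for n,C,bp,bf in(("S",S,(190,140,30,50),(310,240,55,45)),("T",T,(450,215,32,35),(235,180,56,46))):
    im=cv2.GaussianBlur(C["img"],(3,3),0)
    hsv=cv2.cvtColor(im,cv2.COLOR_RGB2HSV)
    x,y,w,h=bp
    u=(int(207),157) if n=="S" else (467,227)
    print(n,"handle hsv",hsv[u[1],u[0]], "rim hsv", hsv[252,345] if n=="S" else hsv[195,252], hsv[205,290] )
    mp=((hsv[...,0]<14)&(hsv[...,1]>110)&(hsv[...,2]>(115))).astype(np.uint8)
    mf=((hsv[...,1]<70)&(hsv[...,2]>80)&(hsv[...,2]<(165))).astype(np.uint8)
    for m,b in((mp,bp),(mf,bf)):
        e,st,M=comp(m,b); print(e,st)
        x,y,w,h=b
        v=im[y:y+h,x:x+w,::-1].copy(); v=cv2.resize(v,None,fx=6,fy=6)
        mm=cv2.resize(M[y:y+h,x:x+w]*255,None,fx=6,fy=6,interpolation=0)
        v[cv2.Canny(mm,50,100)>0]=(255,0,0)
        cv2.imwrite(f"pics/d_{n}_{len(out)}.png",v); out.append(v)
W=400
cv=np.zeros((600,800,3),np.uint8)
for i,v in enumerate(out):
    h,w=v.shape[:2];h=min(h,300);w=min(w,400);cv[(i//2)*300:(i//2)*300+h,(i%2)*400:(i%2)*400+w]=v[:h,:w]
cv2.imwrite("pics/d1.png",cv)
E
```

```text
S handle hsv [ 12 147 135] rim hsv [ 11  17 120] [ 96  15 165]
((205.30755615234375, 155.87266540527344), (7.734009742736816, 15.427569389343262), 84.39208984375) [198 152  16   8  99]
((337.17010498046875, 257.6741638183594), (37.42976379394531, 64.83834838867188), 128.5921173095703) [ 310  240   55   42 1051]
T handle hsv [ 14 154 146] rim hsv [ 13  25 121] [ 29 104 145]
((465.357666015625, 227.88119506835938), (16.161773681640625, 16.549205780029297), 67.46209716796875) [458 220  16  17 144]
((262.5418395996094, 185.07920837402344), (55.957950592041016, 71.51435089111328), 4.249290466308594) [ 235  180   56   42 1301]
```

View pics/d1.png

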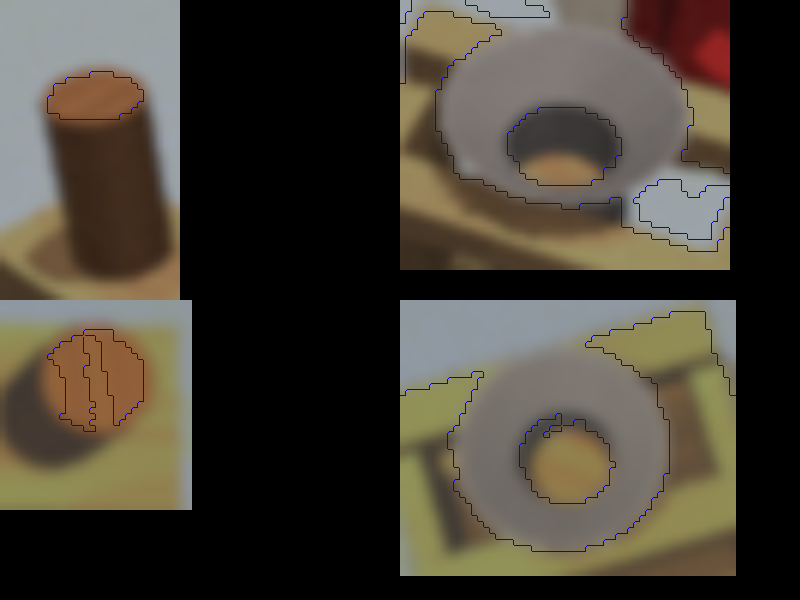

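```bash
python3 - <<'E'
from m import *
out=[];E={}
for n,C,bp,bf in(("S",S,(190,140,30,50),(310,240,55,45)),("T",T,(450,215,32,35),(235,180,56,46))):
    im=cv2.resize(C["img"],None,fx=4,fy=4,interpolation=cv2.INTER_CUBIC)
    im=cv2.GaussianBlur(im,(9,9),0)
    hsv=cv2.cvtColor(im,cv2.COLOR_RGB2HSV).astype(int)
    R,G,B=[im[...,i].astype(int) for i in range(3)]
    mp=((hsv[...,0]<16)&(hsv[...,1]>100)&(R>(95 if n=="S" else 105))).astype(np.uint8)
    mf=((R-B>-2)&(R-B<32)&(hsv[...,2]>80)&(hsv[...,2]<150)).astype(np.uint8)
    for nm,m,b in(("p",mp,bp),("f",mf,bf)):
        b=[4*k for k in b]
        m=cv2.morphologyEx(m,cv2.MORPH_OPEN,np.ones((13,13)) if nm=="f" else np.ones((5,5)))
        e,st,M=comp(m,b)
        E[n+nm]=np.array(e[0])/4-0.375; print(n,nm,E[n+nm],np.array(e[1])/4,e[2])
        x,y,w,h=b
        v=im[y:y+h,x:x+w,::-1].copy()
        cv2.ellipse(v,((e[0][0]-x,e[0][1]-y),e[1],e[2]),(255,0,0),1); out.append(cv2.resize(v,None,fx=1.5,fy=1.5))
for nm,z in(("p",146),("f",137)):
    print(nm,"two-view",two(E["S"+nm],E["T"+nm]),"plane S",onz(S,*E["S"+nm],z),"plane T",onz(T,*E["T"+nm],z))
cv=np.zeros((600,800,3),np.uint8)
for i,v in enumerate(out):
    h,w=v.shape[:2];h=min(h,300);w=min(w,400);cv[(i//2)*300:(i//2)*300+h,(i%2)*400:(i%2)*400+w]=v[:h,:w]
cv2.imwrite("pics/d2.png",cv)
E
```

```text
S p [205.25401306 156.0375824 ] [ 8.79743862 16.75094604] 83.64515686035156
S f [337.18048096 256.99551392] [35.35057068 42.51102066] 85.13317108154297
T p [465.49465942 227.88098145] [17.56701469 18.54018021] 129.28416442871094
T f [261.42974854 203.80969238] [35.28194427 36.98732376] 70.01268768310547
p two-view (array([ 506.18470336, -286.27899738,  144.72895936]), np.float64(0.5536065321684531)) plane S [ 507.45728195 -284.84136741  146.        ] plane T [ 505.72737455 -285.74264818  146.        ]
f two-view (array([549.53215194,  49.97595539, 139.91289204]), np.float64(0.25615855427300405)) plane S [547.11303388  48.37380527 137.        ] plane T [550.31965811  50.16767156 137.        ]
```

View pics/d2.png

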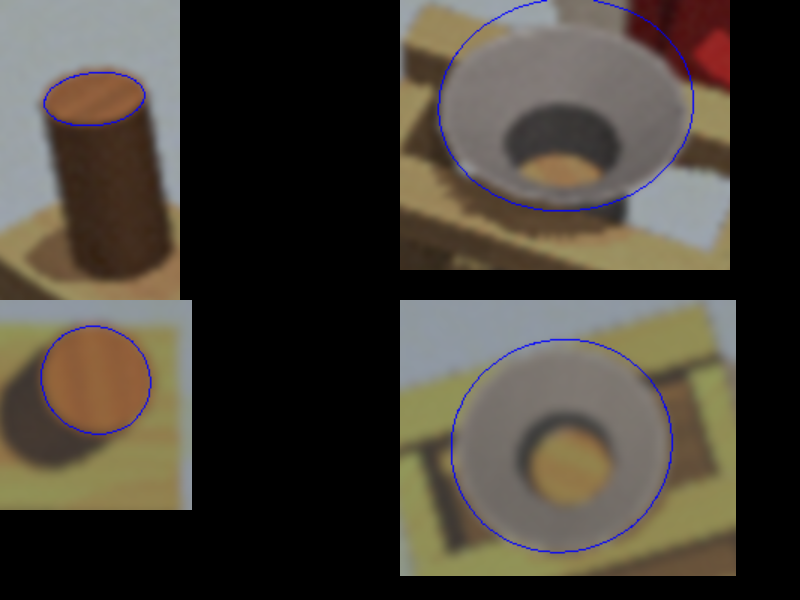

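```bash
python3 - <<'E'
from m import *
out=[];E={}
for n,C,b in(("S",S,(312,244,50,33)),("T",T,(240,183,44,42))):
    im=cv2.resize(C["img"],None,fx=4,fy=4,interpolation=cv2.INTER_CUBIC)
    im=cv2.GaussianBlur(im,(7,7),0)
    R,G,B=[im[...,i].astype(int) for i in range(3)]
    mx=im.max(2)
    m=((R-B>-2)&(R-B<28)&(mx>85)&(mx<150)).astype(np.uint8)
    m=cv2.morphologyEx(m,cv2.MORPH_OPEN,np.ones((17,17)))
    b=[4*k for k in b]
    e,st,M=comp(m,b)
    E[n]=np.array(e[0])/4-0.375; print(n,E[n],np.array(e[1])/4,e[2])
    x,y,w,h=b
    v=im[y-20:y+h+20,x-20:x+w+20,::-1].copy()
    cv2.ellipse(v,((e[0][0]-x+20,e[0][1]-y+20),e[1],e[2]),(255,0,0),1)
    # predicted rim circle at two-plane position
    out.append(v)
P=two(E["S"],E["T"]);print(P)
for n,C in(("S",S),("T",T)): print(onz(C,*E[n],137))
ctr=(onz(S,*E["S"],137)+onz(T,*E["T"],137))/2
cv=np.zeros((300,800,3),np.uint8)
for i,(v,C,b) in enumerate(zip(out,(S,T),((312,244),(240,183)))):
    pts=np.array([proj(C,ctr+30*np.array([np.cos(a),np.sin(a),0])) for a in np.linspace(0,6.28,60)])
    pts=((pts+.375)*4-np.array(b)*4+20).astype(int)
    cv2.polylines(v,[pts],True,(0,255,0),1)
    v=cv2.resize(v,None,fx=1.5,fy=1.5);h,w=v.shape[:2];cv[:min(h,300),i*400:i*400+min(w,400)]=v[:300,:400]
cv2.imwrite("pics/d3.png",cv)
# stand yaw: not needed. rack yaw
for u in ((344,218),(478,220)): print("rack top far corners",onz(T,*u,88))
print(onz(T,367,230,110),onz(T,414,231,105))
E
```

```text
S [336.71783447 258.3760376 ] [30.00203323 42.92648697] 89.38267517089844
T [261.4805603  204.12747192] [34.23029327 36.06419754] 77.0739517211914
(array([549.81111345,  49.89460014, 137.27701139]), np.float64(0.37062387780540185))
[549.68312913  49.57241044 137.        ]
[549.77524252  50.07672846 137.        ]
rack top far corners [536.11232692 -89.28865666  88.        ]
rack top far corners [ 531.24485961 -323.22096037   88.        ]
[ 510.19193618 -127.19428105  110.        ] [ 508.98821179 -207.96088474  105.        ]
```

View pics/d3.png

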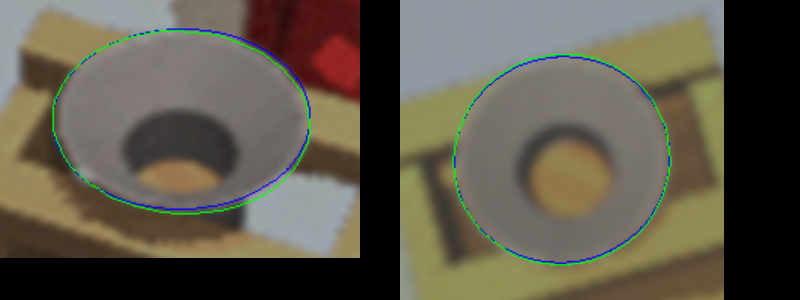

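Checks agree: the funnel axis is at (549.8, 49.9) with the rim at z 137.3 against 137. The pusher axis is at about (506.3, -285.6) with its top at 144.7 against 146, 29 to 32 mm across, so it is the size given. Next I'll compute the moves.

```bash
cat > g.py <<'E'
from h import *
from scipy.spatial.transform import Rotation as Ro
def inc(targets):
    s=r.state(); R0=Ro.from_quat(s["tcp_rot"]); p0=s["tool_pos"]
    print("t",s["time"],"pos",p0.round(1),"x",R0.as_matrix()[:,0].round(3),"z",R0.as_matrix()[:,2].round(4),"grip",s["grip_width"],"F",s["ft_force"].round(1),"q",s["qpos"].round(2))
    for p,yaw in targets:
        x=np.array([np.cos(yaw),np.sin(yaw),0]);z=np.array([0,0,-1.]);y=np.cross(z,x)
        Rt=Ro.from_matrix(np.stack([x,y,z],1))
        d=R0.inv().apply(np.array(p)-p0)/1000
        rv=(R0.inv()*Rt).as_rotvec(degrees=True)
        print(p,yaw,d.round(4),rv.round(2))
E
python3 - <<'E'
from g import *
inc([((450,380,300),0),((560,50,300),0),((506.3,-285.6,270),0),((506.3,-285.6,270),np.pi)])
E
```

```text
t 0.1 pos [242.6 575.9 291.7] x [ 0.388  0.922 -0.001] z [-9.215e-01  3.883e-01  1.000e-04] grip 1.0021971786612505 F [ 0.4 -0.4  0.6] q [ 1.07  0.49  1.56 -0.    1.09 -0.11]
(450, 380, 300) 0 [-0.1    -0.0082 -0.2672] [-78.58  52.21  52.13]
(560, 50, 300) 0 [-0.3614 -0.008  -0.4967] [-78.58  52.21  52.13]
(506.3, -285.6, 270) 0 [-0.6914  0.0223 -0.5775] [-78.58  52.21  52.13]
(506.3, -285.6, 270) 3.141592653589793 [-0.6914  0.0223 -0.5775] [-56.97 -85.74 -85.79]
```

The tool's y is the approach axis ("along the fingers"), and measured y is (0,0,-1), so I'm fixing my helper.

```bash
sed -i 's/z=np.array(\[0,0,-1.\]);y=np.cross(z,x)/y=np.array([0,0,-1.]);z=np.cross(x,y)/' g.py
python3 - <<'E'
from g import *
inc([((450,380,300),0),((560,50,300),0),((506.3,-285.6,270),0),((506.3,-285.6,270),np.pi)])
E
```

```text
t 0.1 pos [242.6 575.9 291.7] x [ 0.388  0.922 -0.001] z [-9.215e-01  3.883e-01  1.000e-04] grip 1.0021971786612505 F [ 0.4 -0.4  0.6] q [ 1.07  0.49  1.56 -0.    1.09 -0.11]
(450, 380, 300) 0 [-0.1    -0.0082 -0.2672] [ 3.000e-02  6.715e+01 -5.000e-02]
(560, 50, 300) 0 [-0.3614 -0.008  -0.4967] [ 3.000e-02  6.715e+01 -5.000e-02]
(506.3, -285.6, 270) 0 [-0.6914  0.0223 -0.5775] [ 3.000e-02  6.715e+01 -5.000e-02]
(506.3, -285.6, 270) 3.141592653589793 [-0.6914  0.0223 -0.5775] [-6.0000e-02 -1.1285e+02 -3.0000e-02]
```

Emit:
move_arm --pt "-0.1 -0.008 -0.267 0 67 0 0.095" --pt "-0.1 -0.008 -0.267 0 67 0 0.095" --pt "-0.1 -0.008 -0.267 0 67 0 0.095" --pt "-0.1 -0.008 -0.267 0 67 0 0.095" --pt "-0.1 -0.008 -0.267 0 67 0 0.095" --pt "-0.1 -0.008 -0.267 0 67 0 0.095" --pt "-0.361 -0.008 -0.497 0 67 0 0.095" --pt "-0.361 -0.008 -0.497 0 67 0 0.095" --pt "-0.361 -0.008 -0.497 0 67 0 0.095" --pt "-0.361 -0.008 -0.497 0 67 0 0.095" --pt "-0.361 -0.008 -0.497 0 67 0 0.095" --pt "-0.361 -0.008 -0.497 0 67 0 0.095" --pt "-0.361 -0.008 -0.497 0 67 0 0.095" --pt "-0.691 0.022 -0.578 0 67 0 0.095" --pt "-0.691 0.022 -0.578 0 67 0 0.095" --pt "-0.691 0.022 -0.578 0 67 0 0.095" --pt "-0.691 0.022 -0.578 0 67 0 0.095" --pt "-0.691 0.022 -0.578 0 67 0 0.095" --pt "-0.691 0.022 -0.578 0 67 0 0.095" --pt "-0.691 0.022 -0.578 0 67 0 0.095"

```text
time: 2.1
tool_pos: [506.0, -287.8, 269.9]
tcp_rot: [0.707, 0.0, -0.001, -0.707]
ft_force: [1.1, 0.4, -0.0]
grip_width: 1.0
```

```bash
python3 - <<'E'
from g import *
inc([((506.3,-285.6,270),0),((506.3,-285.6,194),0)])
E
```

```text
t 2.1 pos [ 506.  -287.8  269.9] x [ 1.     0.002 -0.001] z [-1.7e-03  1.0e+00 -7.0e-04] grip 0.9996593077129822 F [ 1.1  0.4 -0. ] q [-0.63  0.45  1.69 -0.    1.   -0.63]
(506.3, -285.6, 270) 0 [ 0.0003 -0.0001  0.0022] [ 0.04  0.1  -0.05]
(506.3, -285.6, 194) 0 [0.0003 0.0759 0.0023] [ 0.04  0.1  -0.05]
```

Emit:
move_arm --pt "0 0.01 0.002 0 0 0 0.095" --pt "0 0.03 0.002 0 0 0 0.095" --pt "0 0.05 0.002 0 0 0 0.095" --pt "0 0.07 0.002 0 0 0 0.095" --pt "0 0.076 0.002 0 0 0 0.095" --pt "0 0.076 0.002 0 0 0 0.095" --pt "0 0.076 0.002 0 0 0 0.095"

```text
time: 2.8
tool_pos: [506.3, -285.8, 194.5]
tcp_rot: [0.707, 0.001, -0.001, -0.707]
ft_force: [0.3, -0.2, 0.5]
grip_width: 1.0
```

```bash
python3 - <<'E'
from g import *
inc([((506.3,-285.6,194),0)])
o=[]
for n,(x,y,w,h) in(("scene",(140,60,160,240)),("top",(380,130,160,160))):
    c=r.get_image(n);o.append(cv2.resize(c["img"][y:y+h,x:x+w,::-1],None,fx=2.4,fy=2.4))
cv=np.zeros((600,800,3),np.uint8)
for i,v in enumerate(o):cv[:v.shape[0],i*400:i*400+v.shape[1]]=v
cv2.imwrite("pics/e1.png",cv)
E
```

```text
t 2.8 pos [ 506.3 -285.8  194.5] x [ 1.     0.002 -0.   ] z [-0.0021  1.     -0.0011] grip 1.0004682333476203 F [ 0.3 -0.2  0.5] q [-0.63  0.54  1.77 -0.    0.83 -0.63]
(506.3, -285.6, 194) 0 [0.     0.0005 0.0002] [ 0.06  0.12 -0.02]
```

View pics/e1.png

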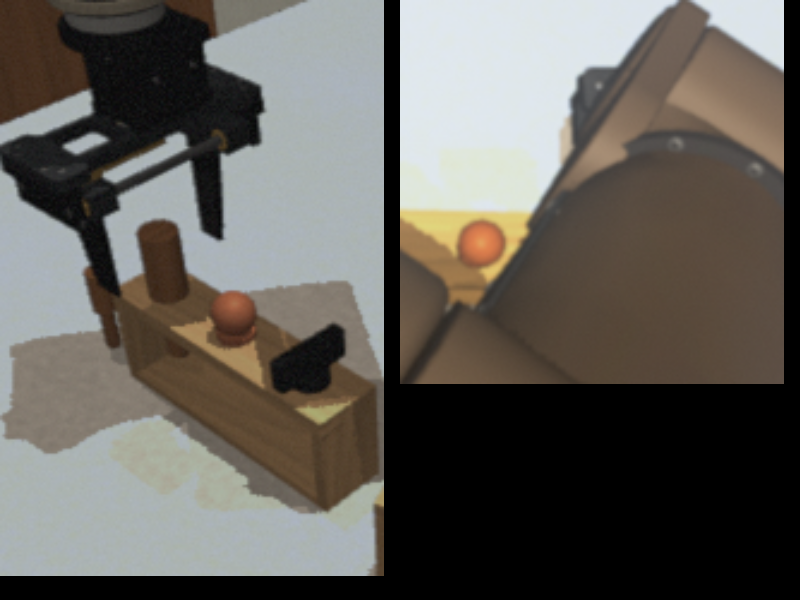

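The scene crop shows the fingers either side of the pusher handle, at about (100,230) and (210,190) with the handle at (165,260), and clear of the rack. The top view is blocked by the arm. Closing now.

Emit:
move_arm --pt "0 0 0 0 0 0 0.05" --pt "0 0 0 0 0 0 0.04" --pt "0 0 0 0 0 0 0.03" --pt "0 0 0 0 0 0 0.02" --pt "0 0 0 0 0 0 0.02" --pt "0 0 0 0 0 0 0.02" --pt "0 0 0 0 0 0 0.02" --pt "0 0 0 0 0 0 0.02" --pt "0 0 0 0 0 0 0.02" --pt "0 0 0 0 0 0 0.02" --pt "0 0 0 0 0 0 0.02" --pt "0 0 0 0 0 0 0.02" --force 45

```text
time: 4.1
tool_pos: [506.3, -285.9, 194.8]
tcp_rot: [0.708, 0.001, -0.001, -0.707]
ft_force: [0.6, -0.7, -0.1]
grip_width: 0.328
```

Opening is 31 mm, which matches the 32 mm handle. Lifting straight up.

Emit:
move_arm --pt "0 -0.01 0 0 0 0 0.02" --pt "0 -0.03 0 0 0 0 0.02" --pt "0 -0.05 0 0 0 0 0.02" --pt "0 -0.07 0 0 0 0 0.02" --pt "0 -0.09 0 0 0 0 0.02" --pt "0 -0.11 0 0 0 0 0.02" --pt "0 -0.13 0 0 0 0 0.02" --pt "0 -0.14 0 0 0 0 0.02" --pt "0 -0.14 0 0 0 0 0.02" --pt "0 -0.14 0 0 0 0 0.02"

```text
time: 5.1
tool_pos: [506.0, -285.6, 334.3]
tcp_rot: [0.708, 0.001, -0.001, -0.707]
ft_force: [0.3, -0.1, -0.6]
grip_width: 0.329
```

```bash
python3 - <<'E'
from g import *
inc([((549.8,49.9,334),0)])
c=r.get_image("scene");cv2.imwrite("pics/e2.png",c["img"][:,:,::-1])
E
```

```text
t 5.1 pos [ 506.  -285.6  334.3] x [ 1.     0.002 -0.   ] z [-0.0019  1.     -0.0011] grip 0.3291668252812001 F [ 0.3 -0.1 -0.6] q [-0.63  0.39  1.61 -0.    1.14 -0.63]
(549.8, 49.9, 334) 0 [ 4.440e-02 -1.000e-04  3.354e-01] [ 0.07  0.11 -0.01]
```

View pics/e2.png

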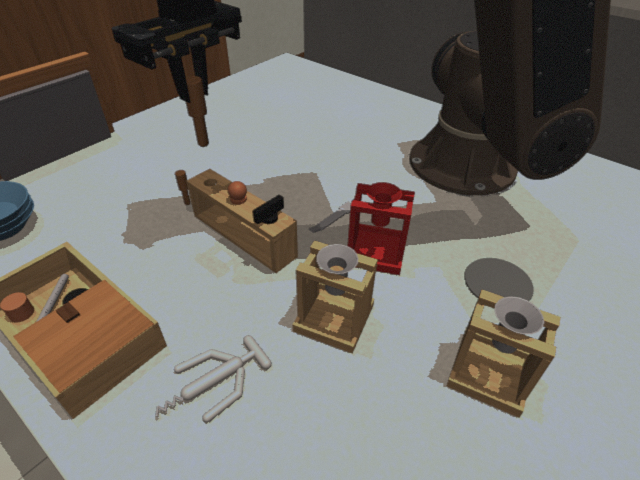

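The pusher hangs upright in the fingers, shaft end at about (203,145), and the rack hole at (210,182) is empty. Moving over the funnel.

Emit:
move_arm --pt "0.006 0 0.04 0 0 0 0.02" --pt "0.011 0 0.08 0 0 0 0.02" --pt "0.016 0 0.12 0 0 0 0.02" --pt "0.021 0 0.16 0 0 0 0.02" --pt "0.026 0 0.2 0 0 0 0.02" --pt "0.032 0 0.24 0 0 0 0.02" --pt "0.037 0 0.28 0 0 0 0.02" --pt "0.041 0 0.31 0 0 0 0.02" --pt "0.043 0 0.325 0 0 0 0.02" --pt "0.0444 0 0.3354 0 0 0 0.02" --pt "0.0444 0 0.3354 0 0 0 0.02" --pt "0.0444 0 0.3354 0 0 0 0.02" --pt "0.0444 0 0.3354 0 0 0 0.02"

```text
time: 6.45
tool_pos: [549.8, 48.9, 333.6]
tcp_rot: [0.707, -0.0, -0.001, -0.707]
ft_force: [-0.8, -0.3, 0.4]
grip_width: 0.329
```

```bash
python3 - <<'E'
from g import *
inc([((549.8,49.9,334),0)])
import pickle
c=r.get_image("scene");pickle.dump(c,open("scene1.pkl","wb"));im=c["img"][120:360,220:450,::-1]
P=r.state()["tool_pos"]
im=cv2.resize(im,None,fx=2.5,fy=2.5)
for z in(168,228,P[2]-48):
    u=(proj(c,(P[0],P[1],z))-[220,120])*2.5; cv2.circle(im,tuple(int(k) for k in u),3,(0,0,255),1)
for z in(137,):
    u=(proj(c,(549.8,49.9,z))-[220,120])*2.5; cv2.circle(im,tuple(int(k) for k in u),3,(0,255,0),1)
cv2.imwrite("pics/e3.png",im)
c=r.get_image("top");cv2.imwrite("pics/e3t.png",c["img"][:,:,::-1])
E
```

```text
t 6.45 pos [549.8  48.9 333.6] x [ 1.     0.001 -0.001] z [-6.e-04  1.e+00 -8.e-04] grip 0.32945352518368626 F [-0.8 -0.3  0.4] q [-0.03  0.35  1.68 -0.    1.11 -0.03]
(549.8, 49.9, 334) 0 [ 0.     -0.0004  0.001 ] [ 0.05  0.04 -0.06]
```

View pics/e3.png

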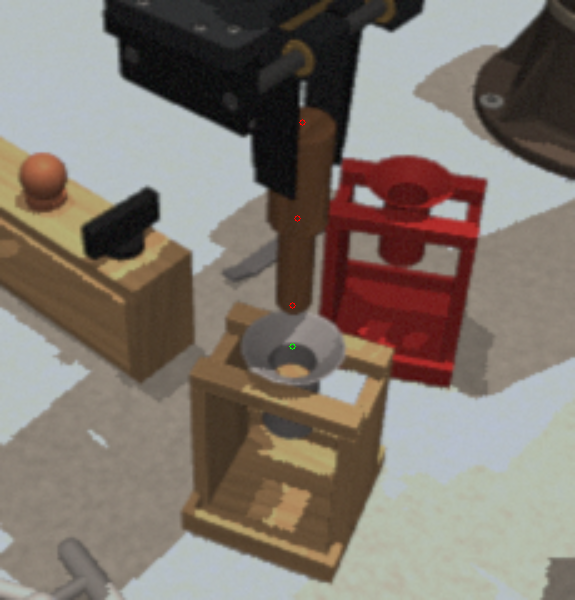

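```bash
python3 - <<'E'
from h import *
import pickle
c=pickle.load(open("scene1.pkl","rb"));P=np.array([549.8,48.9])
hsv=cv2.cvtColor(cv2.resize(c["img"],None,fx=4,fy=4,interpolation=cv2.INTER_CUBIC),cv2.COLOR_RGB2HSV)
m=((hsv[...,1]>100)).astype(np.uint8)
for z in(173,180,190,200,210,218,232):
    u=proj(c,(*P,z)); y=int((u[1]+.375)*4); row=m[y,1300:1420]
    x=int((u[0]+.375)*4); a=x
    while m[y,a]:a-=1
    b=x
    while m[y,b]:b+=1
    print(z,u.round(1),"edges",a/4-.375,b/4-.375,"mid",(a+b)/8-.375,"off mm",((a+b)/8-.375-u[0])*1.75)
E
```

```text
173 [337.3 239.4] edges 330.625 343.875 mid 337.25 off mm -0.04232757567638146
180 [337.5 235.6] edges 330.625 344.125 mid 337.375 off mm -0.17497176878400467
190 [337.8 230. ] edges 330.875 344.375 mid 337.625 off mm -0.2493674120171505
200 [338.1 224.2] edges 330.875 344.875 mid 337.875 off mm -0.3357841377803936
210 [338.4 218.4] edges 331.125 345.125 mid 338.125 off mm -0.4346504220992813
218 [338.6 213.6] edges 331.375 346.125 mid 338.75 off mm 0.22074180771437568
232 [339.1 205. ] edges 327.125 390.875 mid 359.0 off mm 34.87052581950715
```

The shaft's midline is within 0.4 mm of where the TCP puts it. Descending to just above the cork.

Emit:
move_arm --pt "0 0 0.001 0 0 0 0.02" --pt "0 0.015 0.001 0 0 0 0.02" --pt "0 0.025 0.001 0 0 0 0.02" --pt "0 0.033 0.001 0 0 0 0.02" --pt "0 0.04 0.001 0 0 0 0.02" --pt "0 0.046 0.001 0 0 0 0.02" --pt "0 0.046 0.001 0 0 0 0.02" --pt "0 0.046 0.001 0 0 0 0.02"

```text
time: 7.35
tool_pos: [549.8, 50.0, 287.8]
tcp_rot: [0.707, -0.0, -0.001, -0.707]
ft_force: [0.5, 0.7, -0.6]
grip_width: 0.328
```

```bash
python3 - <<'E'
from g import *
inc([((549.8,49.9,234.5),0)])
E
```

```text
t 7.35 pos [549.8  50.  287.8] x [ 1.     0.001 -0.001] z [-7.e-04  1.e+00 -8.e-04] grip 0.32819875989794806 F [ 0.5  0.7 -0.6] q [-0.03  0.39  1.74 -0.    1.01 -0.03]
(549.8, 49.9, 234.5) 0 [ 0.      0.0533 -0.0001] [ 0.04  0.04 -0.04]
```

Shaft end is at about 121 mm, inside the neck, with no side force. Pushing slowly.

Emit:
move_arm --pt "0 0.003 0 0 0 0 0.02" --pt "0 0.006 0 0 0 0 0.02" --pt "0 0.009 0 0 0 0 0.02" --pt "0 0.012 0 0 0 0 0.02" --pt "0 0.015 0 0 0 0 0.02" --pt "0 0.018 0 0 0 0 0.02" --pt "0 0.021 0 0 0 0 0.02" --pt "0 0.024 0 0 0 0 0.02" --pt "0 0.027 0 0 0 0 0.02" --pt "0 0.03 0 0 0 0 0.02"

```text
time: 8.35
tool_pos: [550.0, 49.9, 258.5]
tcp_rot: [0.707, 0.001, -0.0, -0.707]
ft_force: [-1.4, -0.0, 8.1]
grip_width: 0.324
```

```bash
python3 - <<'E'
from g import *
inc([((549.8,49.9,234.5),0)])
E
```

```text
t 8.35 pos [550.   49.9 258.5] x [1.    0.001 0.001] z [-8.e-04  1.e+00 -1.e-03] grip 0.3238955122912189 F [-1.4 -0.   8.1] q [-0.03  0.43  1.78 -0.    0.94 -0.03]
(549.8, 49.9, 234.5) 0 [-0.0003  0.024  -0.    ] [0.05 0.05 0.04]
```

Emit:
move_arm --pt "0 0.003 0 0 0 0 0.02" --pt "0 0.006 0 0 0 0 0.02" --pt "0 0.009 0 0 0 0 0.02" --pt "0 0.012 0 0 0 0 0.02" --pt "0 0.015 0 0 0 0 0.02" --pt "0 0.018 0 0 0 0 0.02" --pt "0 0.02 0 0 0 0 0.02" --pt "0 0.021 0 0 0 0 0.02" --pt "0 0.021 0 0 0 0 0.02" --pt "0 0.021 0 0 0 0 0.02"

```text
time: 9.35
tool_pos: [550.1, 49.9, 237.6]
tcp_rot: [0.707, 0.001, 0.0, -0.707]
ft_force: [0.2, -0.7, -0.4]
grip_width: 0.326
```

```bash
python3 - <<'E'
from g import *
inc([((549.8,49.9,234.5),0)])
c=r.get_image("scene");im=c["img"][150:360,220:450,::-1]
cv2.imwrite("pics/e4.png",cv2.resize(im,None,fx=2.8,fy=2.8))
E
```

```text
t 9.35 pos [550.1  49.9 237.6] x [1.    0.001 0.001] z [-8.e-04  1.e+00 -1.e-03] grip 0.3263926447746294 F [ 0.2 -0.7 -0.4] q [-0.03  0.45  1.8  -0.    0.89 -0.03]
(549.8, 49.9, 234.5) 0 [-0.0003  0.0031 -0.    ] [0.05 0.05 0.05]
```

View pics/e4.png

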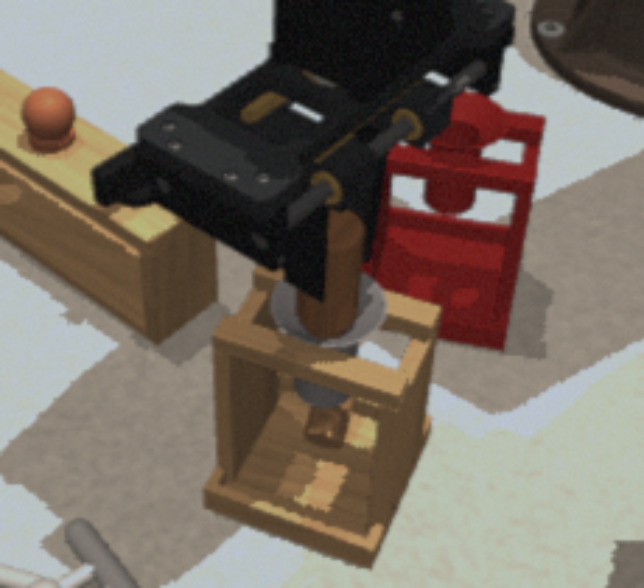

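Force is back to about 0 and the cork is in the tray at crop (328,428). Seating the handle on the cone.

Emit:
move_arm --pt "0 0.001 0 0 0 0 0.02" --pt "0 0.002 0 0 0 0 0.02" --pt "0 0.003 0 0 0 0 0.02" --pt "0 0.003 0 0 0 0 0.02" --pt "0 0.003 0 0 0 0 0.02"

```text
time: 9.9
tool_pos: [550.1, 49.9, 234.6]
tcp_rot: [0.707, 0.001, -0.0, -0.707]
ft_force: [-0.0, 0.0, -0.5]
grip_width: 0.334
```

Emit:
move_arm --pt "0 0.001 0 0 0 0 0.02" --pt "0 0.0015 0 0 0 0 0.02" --pt "0 0.002 0 0 0 0 0.02" --pt "0 0.002 0 0 0 0 0.02"

```text
time: 10.3
tool_pos: [550.1, 50.0, 234.0]
tcp_rot: [0.707, 0.001, 0.0, -0.707]
ft_force: [-5.1, 0.0, 14.8]
grip_width: 0.33
```

Seated: 14.8 N at TCP 234.0. Backing off a little, then opening.

Emit:
move_arm --pt "0 -0.0005 0 0 0 0 0.02" --pt "0 -0.0005 0 0 0 0 0.02" --pt "0 -0.0005 0 0 0 0 0.036" --pt "0 -0.0005 0 0 0 0 0.045" --pt "0 -0.0005 0 0 0 0 0.06" --pt "0 -0.0005 0 0 0 0 0.075" --pt "0 -0.0005 0 0 0 0 0.075" --pt "0 -0.0005 0 0 0 0 0.075" --pt "0 -0.0005 0 0 0 0 0.075" --pt "0 -0.0005 0 0 0 0 0.075"

```text
time: 11.3
tool_pos: [550.1, 50.0, 234.5]
tcp_rot: [0.707, 0.001, 0.0, -0.707]
ft_force: [0.1, -0.3, -0.4]
grip_width: 0.781
```

```bash
python3 - <<'E'
from g import *
inc([((549.8,49.9,334),0)])
c=r.get_image("scene");im=c["img"][150:360,220:450,::-1]
cv2.imwrite("pics/e5.png",cv2.resize(im,None,fx=2.8,fy=2.8))
E
```

```text
t 11.3 pos [550.1  50.  234.5] x [1.    0.001 0.002] z [-8.e-04  1.e+00 -9.e-04] grip 0.7810309118935977 F [ 0.1 -0.3 -0.4] q [-0.03  0.46  1.8  -0.    0.88 -0.03]
(549.8, 49.9, 334) 0 [-0.0001 -0.0995 -0.0002] [0.05 0.05 0.13]
```

View pics/e5.png

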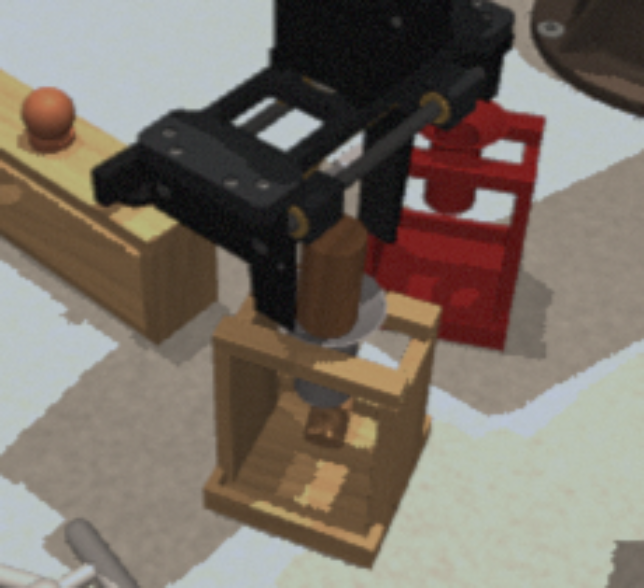

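The fingers are clear of the handle at (335,280) on both sides and the pusher stands upright. Retreating straight up.

Emit:
move_arm --pt "0 -0.01 0 0 0 0 0.075" --pt "0 -0.025 0 0 0 0 0.075" --pt "0 -0.045 0 0 0 0 0.075" --pt "0 -0.065 0 0 0 0 0.075" --pt "0 -0.085 0 0 0 0 0.075" --pt "0 -0.105 0 0 0 0 0.075" --pt "0 -0.125 0 0 0 0 0.075" --pt "0 -0.13 0 0 0 0 0.075" --pt "0 -0.13 0 0 0 0 0.075" --pt "0 -0.13 0 0 0 0 0.075"

```text
time: 12.35
tool_pos: [549.6, 50.1, 363.8]
tcp_rot: [0.707, 0.001, 0.0, -0.707]
ft_force: [0.1, -0.7, -0.8]
grip_width: 0.789
```

```bash
python3 - <<'E'
from g import *
inc([((549.8,49.9,334),0)])
c=r.get_image("scene");im=c["img"][150:360,220:450,::-1]
im=cv2.resize(im,None,fx=2.8,fy=2.8)
for z in (186,128,6):
    u=(proj(c,(549.8,49.9,z))-[220,150])*2.8; cv2.circle(im,tuple(int(k) for k in u),3,(0,255,0),1)
pts=np.array([(proj(c,(549.8+16*np.cos(a),49.9+16*np.sin(a),186))-[220,150])*2.8 for a in np.linspace(0,6.28,40)]).astype(int)
cv2.polylines(im,[pts],True,(0,255,0),1)
cv2.imwrite("pics/e6.png",im)
E
```

```text
t 12.35 pos [549.6  50.1 363.8] x [1.    0.001 0.001] z [-8.e-04  1.e+00 -9.e-04] grip 0.7888839817224208 F [ 0.1 -0.7 -0.8] q [-0.03  0.32  1.64 -0.    1.18 -0.03]
(549.8, 49.9, 334) 0 [ 0.0002  0.0298 -0.0002] [0.05 0.05 0.07]
```

View pics/e6.png

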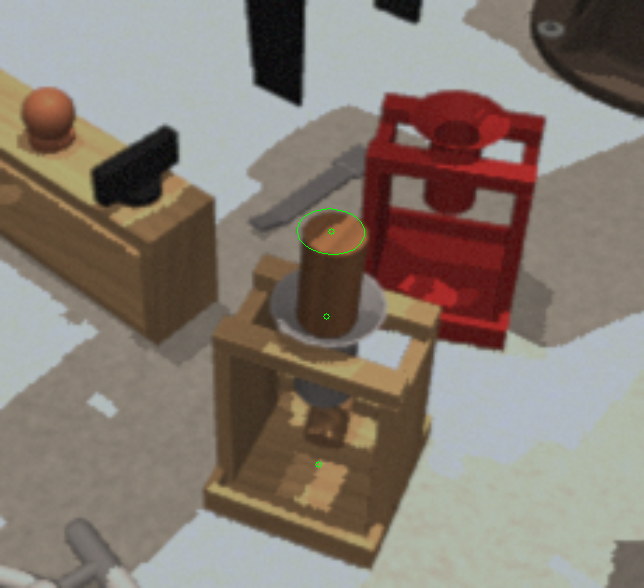

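The pusher top matches the expected circle. I want to be sure the cork is really on the tray floor, so I'm enlarging that area.

```bash
python3 - <<'E'
from g import *
c=r.get_image("scene");x0,y0=290,270
im=cv2.resize(c["img"][y0:y0+80,x0:x0+90,::-1],None,fx=8,fy=7.5*8/7.5-.5,interpolation=cv2.INTER_CUBIC)
im=cv2.convertScaleAbs(im,alpha=1.8,beta=10)
for z in(68,44,30,6):
    u=proj(c,(549.8,49.9,z));q=((u[0]-x0+.5)*8,(u[1]-y0+.5)*7.5);cv2.circle(im,tuple(int(k) for k in q),3,(0,255,0),1)
    print(z,u,q)
for u in((336.8,309),(336.8,302)): print(onz(c,*u,6),onz(c,*u,30))
cv2.imwrite("pics/e7.png",im)
E
```

```text
68 [335.12426821 290.7333234 ] (np.float64(364.9941456473848), np.float64(159.2499254696108))
44 [334.579573   300.90028136] (np.float64(360.6365839997343), np.float64(235.50211022615898))
30 [334.27366015 306.61026936] (np.float64(358.18928119928614), np.float64(278.3270202066325))
6 [333.76830846 316.04286457] (np.float64(354.14646767873455), np.float64(349.0714842973664))
[535.48232119  44.79632721   6.        ] [550.93100372  55.83226038  30.        ]
[524.05845919  35.78490726   6.        ] [539.98563718  47.19828927  30.        ]
```

View pics/e7.png

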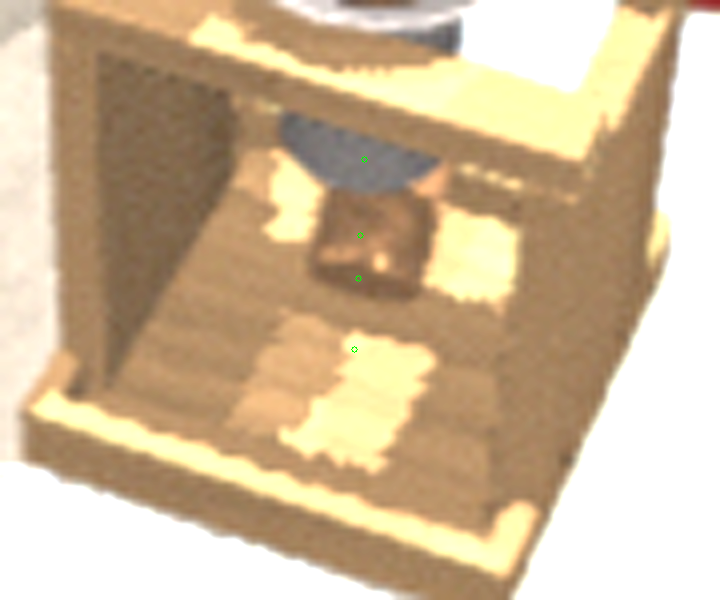

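The single view doesn't settle it: the cork could be lying toward the robot on the floor, or hanging near the axis. I'll move the arm aside and cross-check in the top view.

Emit:
move_arm --pt "0 0 -0.04 0 0 0 0.075" --pt "0 0 -0.08 0 0 0 0.075" --pt "0 0 -0.12 0 0 0 0.075" --pt "0 0 -0.16 0 0 0 0.075" --pt "0 0 -0.2 0 0 0 0.075" --pt "0 0 -0.24 0 0 0 0.075" --pt "0 0 -0.28 0 0 0 0.075" --pt "0 0 -0.3 0 0 0 0.075" --pt "0 0 -0.3 0 0 0 0.075"

```text
time: 13.35
tool_pos: [549.6, -251.9, 362.7]
tcp_rot: [0.707, -0.001, 0.0, -0.707]
ft_force: [0.9, 0.4, 0.6]
grip_width: 0.789
```

```bash
python3 - <<'E'
from g import *
import pickle
o=[]
for n,(x0,y0,w,h) in(("scene",(290,270,80,90)),("top",(220,170,90,90))):
    c=r.get_image(n);pickle.dump(c,open(n+"2.pkl","wb"))
    k=4.4*1.0
    im=cv2.resize(c["img"][y0:y0+h,x0:x0+w,::-1],None,fx=k,fy=k,interpolation=cv2.INTER_CUBIC)
    o.append(cv2.convertScaleAbs(im,alpha=1.7,beta=10))
    for z in(137,68,30,6): print(n,z,(proj(c,(549.8,49.9,z))-[x0,y0]+.5)*k)
cv=np.zeros((400,800,3),np.uint8)
for i,v in enumerate(o):cv[:v.shape[0],i*400:i*400+v.shape[1]]=v
cv2.imwrite("pics/e8.png",cv)
E
```

```text
scene 137 [208.33829463 -48.272089  ]
scene 68 [200.74678011  93.42662294]
scene 30 [197.00410466 163.28518519]
scene 6 [194.78055722 204.78860412]
top 137 [185.18197529 152.29472809]
top 68 [202.07321778 192.83391456]
top 30 [210.45869435 212.95915984]
top 6 [215.45883778 224.95956458]
```

View pics/e8.png

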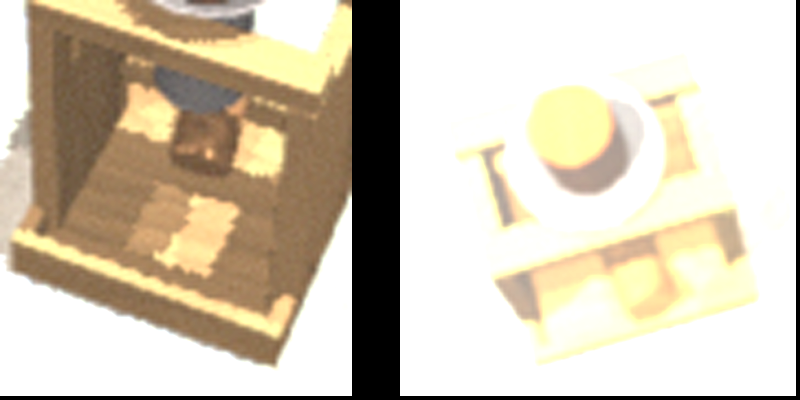

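```bash
python3 - <<'E'
from h import *
import pickle
T=pickle.load(open("top2.pkl","rb"));S=pickle.load(open("scene2.pkl","rb"))
x0,y0=245,215
a=cv2.resize(T["img"][y0:y0+40,x0:x0+53,::-1],(795,600),interpolation=cv2.INTER_CUBIC)
for z in(6,25,44): print(z,onz(T,274.5,233,z).round(1),onz(S,336.2,302,z).round(1))
cv2.imwrite("pics/e9.png",a)
E
```

```text
6 [525.9  38.3   6. ] [524.7  35.    6. ]
25 [522.3  36.8  25. ] [537.3  44.1  25. ]
44 [518.6  35.3  44. ] [549.9  53.2  44. ]
```

View pics/e9.png

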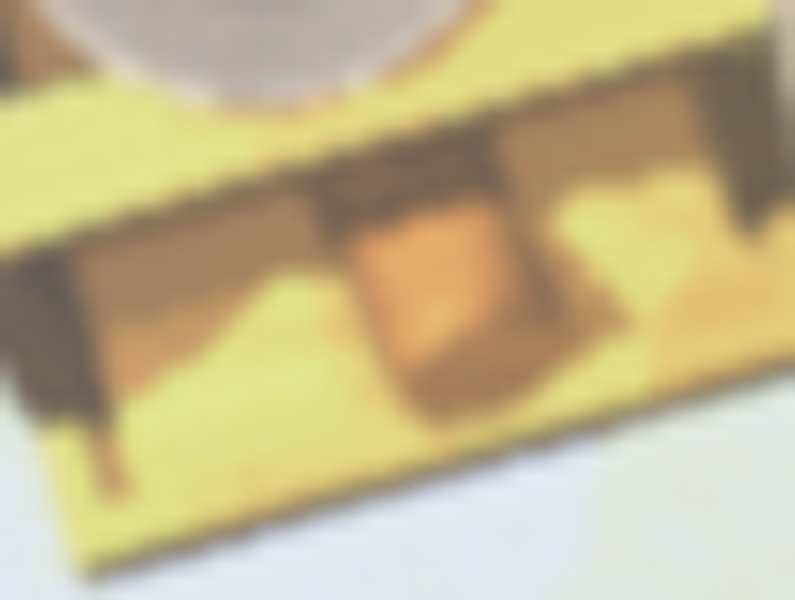

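The enlarged top view shows the cork as a lit rectangle at crop (440,280), lying on its side. Its shadow sits right beside it on the tray floor, which puts it about 25 mm from the axis, inside the tray walls. The pusher is seated and the arm is clear, so I'm handing in.

```bash
python3 - <<'E'
from h import *
s=r.state();print(s["time"],s["ft_force"].round(1),abs(s["dq"]).max())
print(r.sign_off())
E
```

```text
13.45 [ 0.8  0.6 -0.5] 0.02254838846322798
the job is handed in; nothing more can be done
None
```

I took the pusher from the rack, pushed the cork out of the blocked funnel and left the pusher standing in it. I handed the job in at 13.45 s; no verdict is reported.

- **Push:** the wrist read about 8 N while the cork moved, then about 0 N once it dropped free. The handle touched the cone at 14.8 N with the tool centre at 234.0 mm, about where it was expected.
- **Pusher:** after release its top matched the circle expected for an upright pusher on the funnel axis. The arm was clear and the wrist force was near zero.
- **Cork:** one camera view was unclear on whether it was hanging or lying. The top view showed it on its side on the tray floor, its centre roughly 25 mm from the axis, which should put its end within about 44 mm (60 allowed). I did not measure the end itself.

No check failed.

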